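# Ratchet the square-head plug home in a shop's pipe rail foot

### The job

Take the ratchet wrench off its wooden rest, fit its square socket fully down over the steel square-head plug on top of the black pipe foot, and screw the plug clockwise with short back-and-forth swings of at most a quarter turn each, letting the ratchet slip on the way back, until it comes up against its stop. There nip it up to about 1.6 newton metres, never past 2, and press gently throughout; then ease off, lift the wrench off and lay it back across both blocks of its rest, the way it lay. Leave the other things on the counter where they are.

Things in the scene. Friction and masses are not known exactly. Their poses are not given: they have to be found in the camera images.
- wrench: Loose ring ratchet wrench, about 0.46 kg, 232 mm long, 24 mm thick. Origin on the axis of its ring head, on the underside; handle runs along -x, z up. Head: steel ring 74 mm across with a dark square socket hole right through, 29 mm wide. Behind it a neck 30 mm wide to x = -64 mm, the plain handle (point wrench_grip), and a black rubber end 26 mm wide, 24 mm high, x = -130 to -195 mm.
- wrench_grip (a point): Point to grip the wrench: middle of its plain flat-sided steel handle, at x = -83, y = 0, z = 12 mm of the wrench, near its centre of mass (x = -64 mm). There the handle is 18 mm wide (y) and 18 mm high, free from x = -64 to -130 mm. Axes as the wrench's.
- socket (a joint): Turn of the socket in the wrench head, rad: 0 at the start, the hole's sides along the wrench's x and y. Socket yaw = wrench yaw minus this. The wrench drives clockwise from above (value stays) and slips with a light drag (about 0.1 N m) when swung counter-clockwise (value grows); it catches every 0.42 rad, so a drive stroke may first give back up to 0.42 rad.
- plug (a joint): Turn of the plug, rad, growing clockwise seen from above: 0.3 to 0.8 at the start; a hard stop at 2.6 is fully home, past which only the torque rises. Its sides are square to stand's x and y at 0: plug yaw = stand yaw minus this value. It turns against a steady friction of about 0.4 N m and stays where it is left.
- plug_seat (a point): Point on the plug's axis on the shoulder at its foot, 85 mm above the counter; axes those of stand (not turning with the plug). The square steel head is 26 mm wide and stands 18 mm above this point, its top 6 mm tapering to 18 mm wide. Fully fitted, the wrench's underside lies on the 50 mm round shoulder, its origin at this point.
- stand: Fixed black iron pipe foot screwed to the counter, with the plug on it: flange 90 mm across, upright fitting up to 50 mm across and 85 mm high under the plug, and from it a level pipe 46 mm above the counter running along its +x to a second flange 160 mm away. Origin on the counter under the plug; z up.
- rest: Fixed wooden tool rest: board 250 x 80 x 10 mm with two flat blocks 70 mm wide (y), tops 30 mm above the counter, from x = 57 to 113 mm (under the wrench's head) and x = -102 to -53 mm (under its rubber end); open between. Origin on the counter under the board's middle. At the start the wrench lies with its origin at x = 85, y = 0, z = 30 mm here, axes along the rest's.
- coupling: Bystander, loose: black iron pipe coupling, open tube 44 mm across and 34 mm high, standing on end. Origin at its underside.
- cap: Bystander, loose: black iron pipe cap, 42 mm across and 22 mm high. Origin at its underside.
- jar: Bystander, loose: amber jar with black lid, 60 mm across, 85 mm high. Origin at its underside.
- carton: Bystander, loose: small kraft carton, 70 x 100 x 55 mm high, with a paper band. Origin at its underside.
- bowl: Bystander, loose: blue ceramic bowl, 110 mm across, 45 mm high. Origin at its underside.
- screwdriver: Bystander, loose: screwdriver lying on the counter, about 200 mm long. Origin at its underside.
- rack: Bystander, fixed: blue plastic two-deck rack full of round holes, 110 x 190 mm, 70 mm high. Origin at its underside.
Not all that is in view belongs to the job. Of the things shaped like the stand, the black one is meant.

How it is judged:
On the way, in this order (a step that is already met when the one before it is completed fails the run):
1. the wrench's socket is fully down over the plug's square head (horizontal distance between wrench and plug_seat below 0.005 m and z of wrench in the frame of plug_seat below 0.007 m and angle between wrench's own z axis and vertical below 0.15 rad), for 0.2 s.
2. with the plug turned part of the way (at least to 1.0 rad, not yet to 2.45), the fitted wrench has slipped back on a return stroke by more than 0.35 rad (all of step 1 and value of joint socket above 0.35 rad and value of joint plug between 1 and 2.45 rad), for 0.04 s.
3. the plug is home (2.54 rad or more) and nipped up by the fitted wrench with at least 65 N of contact force (0.8 to 1.3 N m) (all of step 1 and value of joint plug above 2.54 rad and contact force between wrench and stand above 65 N), for 0.1 s.
At the end, for the whole second after the job is handed in: The plug stays home (joint plug 2.54 rad or more), and the wrench lies flat and still across both blocks of the rest, the way it lay: origin within 25 mm of its first place along and across the rest, at block height within 4 mm, turned less than 0.2 rad, tilted less than 0.08 rad (value of joint plug above 2.54 rad and x of wrench in the frame of rest between 0.06 and 0.11 m and y of wrench in the frame of rest between -0.025 and 0.025 m and z of wrench in the frame of rest between 0.026 and 0.034 m and angle between the x axis of wrench and the x axis of rest, either way round below 0.2 rad and angle between wrench's own z axis and vertical below 0.08 rad and linear speed of wrench below 0.02 m/s); the robot touches nothing.
It fails at once if the wrench is pressed or wrenched on the pipe foot and its plug with more than 180 N of contact force in all (turning it takes 50 to 88 N per N m as the friction may be, so this is past 2 N m) (contact force between wrench and stand above 180 N).
It fails at once if the arm or its fingers push on the pipe foot or the plug with more than 10 N (contact force between the arm and stand above 10 N).
It fails at once if a bystander is moved by more than 25 mm (distance of any of coupling, cap, jar, carton, bowl, screwdriver from where it was at the start of the episode above 0.025 m).
It also fails if it takes over 72 s, if anything falls off the work surface, if the arm or the gripper's body presses on something with over 40 N, if the wrist force passes 120 N, or if a joint passes its speed limit or range.

### The arm

A 7-joint arm with a two-finger parallel gripper is mounted at the origin on the work surface. World frame = base frame: x ahead of the robot, y to its left, z up, the work surface at z = 0. Lengths are in m, angles in rad, forces in N, time in s.
With the tool pointing down it reaches from about 0.425 to 0.825 m from the base axis. Payload 3.6 kg.
Tool frame: the origin (TCP) lies midway between the tips of the shut fingers; the grasp point (between the pads) lies arm.pinch_z behind it (arm.pinch_z is the distance from the TCP to the grasp point, in m); z points along the fingers, y is the line along which they close (so a half turn about z gives the same grasp; the last joint's range is limited). The gripper opens to 93 mm and grips with 3 to 60 N. Pads are 15 mm wide; open, the fingers measure 128 mm over their backs; the gripper's body (75 mm by 188 mm) begins 65 mm behind the grasp point.
Start: joints at [-1.262, 0.615, -0.013, 1.423, 0.008, 1.103, -0.04], TCP at [0.214, 0.614, 0.219] pointing down, gripper open.
Joint ranges: [-3.12, 3.12], [-0.3, 2.06], [-1.34, 1.32], [0.26, 2.42], [-1.36, 4.5], [0.01, 1.98], [-2.84, 2.84]. Speed limits (rad/s): [2.79, 2.79, 3.14, 3.14, 3.14, 3.14, 3.14].

### API

Orientations are given as a unit quaternion [x, y, z, w].
In Python, from bench import arm, imaging gives the robot as it stands.
- The arm moves only by the shell command python3 -m pendant 'ROWS'. ROWS is a JSON object of lists of equal length, an entry for each row: "xyz": the shift along the tool's x, y, z in cm, a list of three; "turn": the turn about the tool's z in degrees; "hand": the opening, from 0 (shut) to 1 (fully open). In form: {"xyz": [[x, y, z], ...], "turn": [turn, ...], "hand": [hand, ...]}. A call has 1 to 8 rows; each row shifts and turns the commanded pose from where the row before left it, along the tool's axes as they then stand; what a row does not reach is not made up. A row lasts 1/12 s, in which the tool goes at most 41.7 mm and 7.16 degrees, less where a joint would pass 70% of its speed; a pose out of reach is approached as far as the arm can. A call with a gripper value outside its range is refused whole. The fingers move at their own pace and stop on an object; the grip force is fixed at half the most. Time passes only in rows, so rows that do not move let the fingers close. It gives the time, the measured TCP pose, the force, the opening and the grip force at its end, in the units of the state.
- arm.get_state(): the state, without advancing time (a new reading comes with each control period).
- imaging.get_image(name): name is "scene" or "top" or "wrist"; returns a dict with "color" (384x512x3 uint8, red, green, blue), "camera_matrix" (3x3 intrinsics, pixels), "view" (4x4, takes a point from world to camera coordinates); the wrist camera has in their place "tool_from_camera" (4x4, takes a point from camera to tool coordinates, whose origin is the TCP and whose axes are the flange's). Camera axes: x right, y down, z forward; pixel columns grow to the right and rows downward; lengths in m; the calibration is good to about 2 mm. The wrist camera is an equidistant fisheye: a pixel r from the principal point sees the ray r / f radians off the axis. A picture is of the moment at which its call begins: read the wrist's pose just before it. There is no depth.
- arm.finish_job(): hands the job in; it is judged then, once.
The state is a dict: "clock": time; "qpos": joint angles; "qd": joint speeds; "joint_torque": joint torques, N m; "eef_pos": TCP position; "ee_rot": TCP orientation; "ft_force": force on the tool from outside, world axes, zero at the start; "ft_torque": the same for the moment, N m; "finger_gap": finger opening in m; "grip_force": force on a finger pad.
Only numpy, scipy, OpenCV 4.12 (cv2) and the standard library are available. Lean on these libraries where they do the work, as an engineer would, in place of code of your own. Each camera call takes 0.05 s, during which the arm holds its last target. There are 200 camera calls.

## Working session

There is one attempt and no reset: what is moved stays moved. The work goes in short steps, Python scripts to look and compute and a shell command to move; the robot and the scene stay as the last step left them, time stands still between calls to the robot, and variables do not carry over. Pictures are saved under pics/ and viewed, at most 10 in all, crops included, and the job is handed in when it is done.

```bash
ls; mkdir -p pics; python3 - <<'E'
from bench import arm, imaging
import cv2, json
s=arm.get_state(); print(s); print(arm.pinch_z)
for n in ("top","scene","wrist"):
    d=imaging.get_image(n); cv2.imwrite(f"pics/{n}0.png",cv2.resize(d["color"][:,:,::-1],None,fx=1.5,fy=1.5,interpolation=cv2.INTER_CUBIC))
    print(n,{k:v.tolist() for k,v in d.items() if k!="color"})
E
```

```text
pics
{'clock': 0.0, 'qpos': array([-1.26246075,  0.61587303, -0.01262808,  1.42487342,  0.00808823,
        1.1034085 , -0.04039331]), 'qd': array([ 2.38334374e-04, -1.61714248e-03, -4.21092020e-04, -1.13962996e-03,
       -4.89902637e-05,  1.10442691e-03, -5.29247547e-04]), 'joint_torque': array([-2.98075784e-04, -4.58940482e+01,  2.09274678e-01, -1.65743834e+01,
       -6.10578060e-02,  2.07765133e-02,  2.48364931e-04]), 'eef_pos': array([0.21332299, 0.61316589, 0.21751956]), 'ee_rot': array([ 1.66598569e-01,  9.86024005e-01, -1.24021739e-03, -2.00275514e-04]), 'ft_force': array([-0.40743779,  0.04869339,  0.11134866]), 'ft_torque': array([-0.01327844,  0.02014396, -0.01051769]), 'grip_force': 0.0, 'finger_gap': 0.09305447812774917}
0.0188
top {'camera_matrix': [[415.2848560130454, 0.0, 257.4277289182603], [0.0, 415.2848560130454, 189.72148075679138], [0.0, 0.0, 1.0]], 'view': [[0.020165641954184917, -0.9996974885479593, -0.014081131896225398, -0.03001998096091713], [-0.9879256989015752, -0.01776034299180863, -0.15390706178290625, 0.43875955822033447], [0.15361041740197712, 0.01701
[... 253 characters left out ...]
8748468166, 0.007611862914113006, -0.057240377424667366], [0.7978961878565429, -0.1688425529076293, -0.5786655905889262, -0.32438068093151307], [-0.5641722696950914, 0.12892422695421984, -0.8155293948174684, 1.331987482515039], [0.0, 0.0, 0.0, 1.0]]}
wrist {'camera_matrix': [[297.3186396354542, 0.0, 256.6303192300435], [0.0, 297.3186396354542, 191.12522336686962], [0.0, 0.0, 1.0]], 'tool_from_camera': [[-7.695453874125439e-05, -0.967654598726496, -0.2522787578086193, 0.07032835617771062], [0.9999999833538301, -3.272845873736447e-05, -0.00017950260357747693, 0.0009282795762690643], [0.00016543982491974308, -0.25227876742268457, 0.9676545851373578, -0.16609568892746124], [0.0, 0.0, 0.0, 1.0]]}
```

View pics/top0.png

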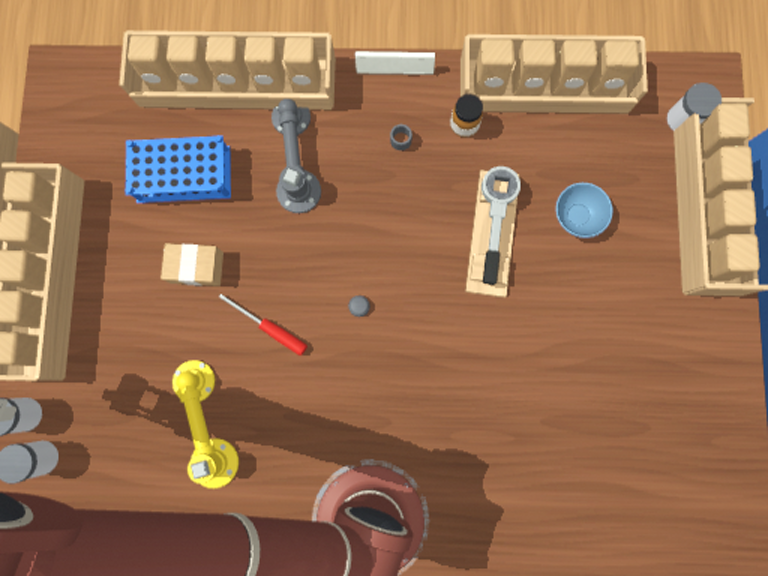

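View pics/scene0.png

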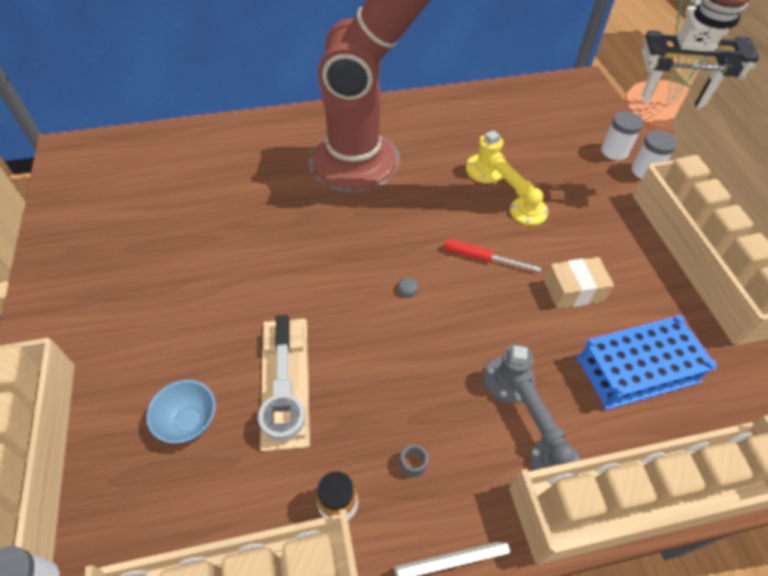

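The top view shows the wrench ring at (501,185) with its rubber end at (491,268). The black foot's plug is at (294,179), with its second flange up-image at (291,117). The yellow foot is a decoy.

```bash
cat > h.py <<'E'
import numpy as np, cv2
from bench import arm, imaging
from scipy.spatial.transform import Rotation as R
def back(d,px,z,s=1.0):
    K=d["camera_matrix"];V=d["view"];r=V[:3,:3].T@np.linalg.inv(K)@np.array([px[0]/s,px[1]/s,1])
    c=-V[:3,:3].T@V[:3,3]; return c+r*(z-c[2])/r[2]
def proj(d,p):
    q=d["view"]@np.append(p,1);u=d["camera_matrix"]@q[:3];return u[:2]/u[2]
def wristback(d,s,px,z,sc=1.0):
    K=d["camera_matrix"];a=(np.array(px)/sc-K[:2,2])/K[0,0];th=np.hypot(*a)
    ray=np.append(a/th*np.sin(th) if th>0 else a,np.cos(th));T=d["tool_from_camera"]
    Rt=R.from_quat(s["ee_rot"]).as_matrix();c=s["eef_pos"]+Rt@T[:3,3];r=Rt@T[:3,:3]@ray
    return c+r*(z-c[2])/r[2]
def tcp(s):
    M=R.from_quat(s["ee_rot"]).as_matrix()
    return M
E
python3 - <<'E'
from h import *
d=imaging.get_image("top");e=imaging.get_image("scene")
for n,p,q,z in [("ring",(501,185),(282,416),.054),("rubber",(491,266),(282,330),.054),("plug",(294,176),(519,353),.103),("fl2",(290,117),(553,460),.0)]:
    print(n,back(d,p,z,1.5),back(e,q,z,1.5))
def crop(im,x0,y0,x1,y1,f): return cv2.resize(im[y0:y1,x0:x1,::-1],None,fx=f,fy=f,interpolation=cv2.INTER_CUBIC)
a=crop(d["color"],300,100,370,205,5);b=crop(d["color"],165,60,235,165,5)
cv2.imwrite("pics/c1.png",np.hstack([a,b]))
s=arm.get_state();print(R.from_quat(s["ee_rot"]).as_matrix().round(3))
E
```

```text
ring [ 0.63497062 -0.2401817   0.054     ] [ 0.64117816 -0.2394068   0.054     ]
rubber [ 0.47531082 -0.21998492  0.054     ] [ 0.47851258 -0.22071374  0.054     ]
plug [0.63039869 0.15321328 0.103     ] [0.63500957 0.15734298 0.103     ]
fl2 [0.79192028 0.18501266 0.        ] [0.78664958 0.18291761 0.        ]
[[-0.944  0.329 -0.   ]
 [ 0.329  0.944 -0.001]
 [-0.    -0.001 -1.   ]]
```

View pics/c1.png

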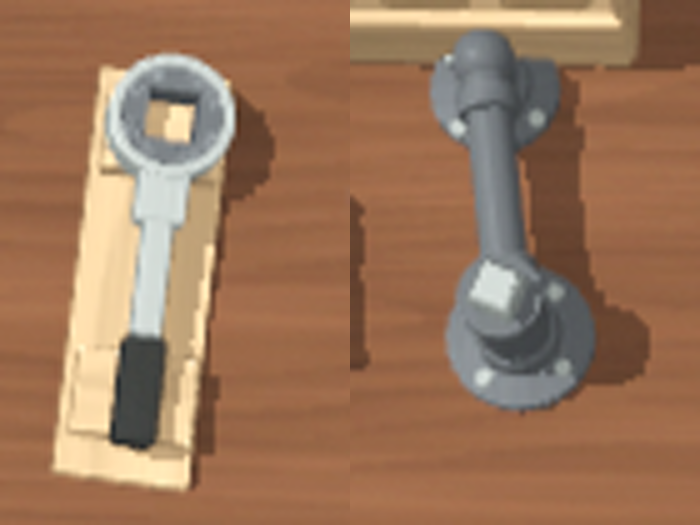

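```bash
cat >> h.py <<'E'
def go(pos,yaw,n=None):
    "shift in tool axes (cm) from measured pose to pos, turn (deg) to tool-x yaw"
    s=arm.get_state();M=R.from_quat(s["ee_rot"]).as_matrix()
    y=np.arctan2(M[1,0],M[0,0]);t=-np.degrees((yaw-y+np.pi)%(2*np.pi)-np.pi)
    print("t",round(s["clock"],2),"pos",s["eef_pos"].round(4),"yaw",round(y,3),"F",s["ft_force"].round(1),"shift",(M.T@(np.array(pos)-s["eef_pos"])*100).round(2),"turn",round(t,1))
E
python3 -m pendant '{"xyz":[[-3.16,-2.4,0],[-3.16,-2.4,0],[-3.16,-2.4,0],[-3.16,-2.4,0],[-3.16,-2.4,0],[-3.16,-2.4,0],[-3.16,-2.4,0],[-3.16,-2.4,0]],"turn":[0,0,0,0,0,0,0,0],"hand":[0.7,0.7,0.7,0.7,0.7,0.7,0.7,0.7]}'
python3 -m pendant '{"xyz":[[-3.16,-2.4,0],[-3.16,-2.4,0],[-3.16,-2.4,0],[-3.16,-2.4,0],[-3.16,-2.4,0],[-3.16,-2.4,0],[-1.6,-3.4,0],[-1.6,-3.4,0]],"turn":[0,0,0,0,0,0,0,0],"hand":[0.7,0.7,0.7,0.7,0.7,0.7,0.7,0.7]}'
python3 -m pendant '{"xyz":[[-1.6,-3.4,0],[-1.6,-3.4,0],[-1.6,-3.4,0],[-1.6,-3.4,0],[-1.6,-3.4,0],[-1.6,-3.4,0],[-1.6,-3.4,0],[-1.6,-3.4,0]],"turn":[0,0,0,0,0,0,0,0],"hand":[0.7,0.7,0.7,0.7,0.7,0.7,0.7,0.7]}'
python3 -m pendant '{"xyz":[[0,0,0],[0,0,0],[0,0,0],[0,0,0]],"turn":[-6,-6,0,0],"hand":[0.7,0.7,0.7,0.7]}'
python3 - <<'E'
from h import *
go([.556,-.230,.023],3.02)
s=arm.get_state();d=imaging.get_image("wrist");cv2.imwrite("pics/w1.png",cv2.resize(d["color"][:,:,::-1],None,fx=1.5,fy=1.5))
import pickle;pickle.dump((s,d),open("w1.pkl","wb"))
E
```

```text
clock: 0.92
eef_pos: [0.39, 0.3478, 0.2188]
ee_rot: [0.166, 0.986, 0.0, 0.0]
ft_force: [0.8, 0.9, 0.5]
finger_gap: 0.0653
grip_force: 0.0
clock: 1.58
eef_pos: [0.5298, 0.0746, 0.2185]
ee_rot: [0.167, 0.986, 0.0, 0.0]
ft_force: [1.4, -0.0, -0.4]
finger_gap: 0.0654
grip_force: 0.0
clock: 2.25
eef_pos: [0.5603, -0.2243, 0.2187]
ee_rot: [0.167, 0.986, 0.0, 0.0]
ft_force: [0.3, -0.5, 0.5]
finger_gap: 0.0646
grip_force: 0.0
clock: 2.58
eef_pos: [0.5603, -0.2223, 0.2185]
ee_rot: [0.064, 0.998, 0.0, -0.0]
ft_force: [0.2, 0.1, 0.4]
finger_gap: 0.0652
grip_force: 0.0
t 2.58 pos [ 0.5603 -0.2223  0.2185] yaw 3.014 F [0.2 0.1 0.4] shift [ 0.33 -0.83 19.55] turn -0.4
```

View pics/w1.png

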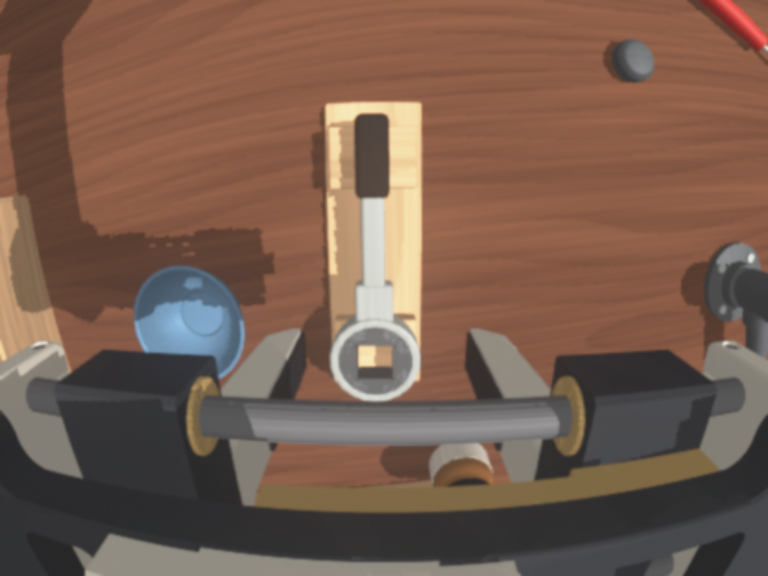

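The wrist view shows the ring centre near (375,358) and the rubber end from (372,115) to (372,197), with the handle running almost vertically in the picture.

```bash
python3 - <<'E'
from h import *
import pickle
s,d=pickle.load(open("w1.pkl","rb"))
p=[wristback(d,s,q,.054,1.5) for q in [(375,358),(373,197),(372,115)]]
for a in p: print(a.round(4))
v=p[0]-p[2]; y=np.arctan2(v[1],v[0]); print(y, np.linalg.norm(v), np.linalg.norm(p[0]-p[1]))
# expected from origin: -.130 , -.195
for o in (p[0],p[1]+.130*v/np.linalg.norm(v),p[2]+.195*v/np.linalg.norm(v)):
    g=o-.083*v/np.linalg.norm(v); print(o.round(4),g.round(4))
go([g[0],g[1],.023],y+np.pi)
E
```

```text
[ 0.6343 -0.2388  0.054 ]
[ 0.5074 -0.2233  0.054 ]
[ 0.4468 -0.2161  0.054 ]
-0.12033258979319116 0.18886762930243706 0.1277962155145086
[ 0.6343 -0.2388  0.054 ] [ 0.5519 -0.2288  0.054 ]
[ 0.6365 -0.2389  0.054 ] [ 0.5541 -0.2289  0.054 ]
[ 0.6404 -0.2395  0.054 ] [ 0.558  -0.2295  0.054 ]
t 2.63 pos [ 0.5604 -0.2219  0.2186] yaw 3.015 F [ 0.2  0.1 -0.2] shift [ 0.14 -0.79 19.56] turn -0.4
```

```bash

python3 -m pendant '{"xyz":[[0.4,-0.75,3],[0,0,4],[0,0,4],[0,0,4],[0,0,3],[0,0,1.5],[0,0,0],[0,0,0]],"turn":[-0.4,0,0,0,0,0,0,0],"hand":[0.7,0.7,0.7,0.7,0.7,0.7,0.7,0.7]}'
python3 -m pendant '{"xyz":[[0,0,0],[0,0,0],[0,0,0],[0,0,0],[0,0,0],[0,0,0],[0,0,0],[0,0,0]],"turn":[0,0,0,0,0,0,0,0],"hand":[0,0,0,0,0,0,0,0]}'
```

```text
clock: 3.3
eef_pos: [0.5555, -0.2287, 0.0233]
ee_rot: [0.059, 0.998, 0.0, -0.001]
ft_force: [0.3, 0.1, 0.6]
finger_gap: 0.0652
grip_force: 0.0
clock: 3.97
eef_pos: [0.5555, -0.2302, 0.0238]
ee_rot: [0.059, 0.998, -0.001, 0.0]
ft_force: [-0.2, -1.6, 0.6]
finger_gap: 0.018
grip_force: 30.0
```

```bash

python3 -m pendant '{"xyz":[[0,0,-2],[0,0,-4],[0,0,-4],[0.2,1.5,-2],[0.4,3,0],[0.4,3.6,0],[0.46,3.7,0],[0.46,3.7,0]],"turn":[0,0,0,0,0,0,0,0],"hand":[0,0,0,0,0,0,0,0]}'
python3 -m pendant '{"xyz":[[0.46,3.7,0],[0.46,3.7,0],[0.46,3.7,0],[0.46,3.7,0],[0.46,3.5,0],[0.4,3,0],[0.3,2,0],[0.2,1,0]],"turn":[0,0,0,0,0,4,4,0],"hand":[0,0,0,0,0,0,0,0]}'
python3 -m pendant '{"xyz":[[0,0,0],[0,0,0],[0,0,0]],"turn":[0,0,0],"hand":[0,0,0]}'
python3 - <<'E'
from h import *
import pickle
go([.552,.176,.118],np.pi-.26)
s=arm.get_state();w=imaging.get_image("wrist");d=imaging.get_image("top");e=imaging.get_image("scene");pickle.dump((s,w,d,e),open("w2.pkl","wb"))
cr=lambda im,x0,y0,x1,y1,f: cv2.resize(im[y0:y1,x0:x1,::-1],None,fx=f,fy=f,interpolation=cv2.INTER_CUBIC)
W=cr(w["color"],150,130,350,280,4)
cv2.imwrite("pics/w2.png",W)
cv2.imwrite("pics/t2.png",np.hstack([cr(d["color"],160,90,230,170,5),cr(e["color"],300,190,390,270,5)]))
E
```

```text
clock: 4.63
eef_pos: [0.5529, -0.0717, 0.1425]
ee_rot: [0.06, 0.998, 0.0, -0.002]
ft_force: [0.7, 0.5, -5.7]
finger_gap: 0.0178
grip_force: 30.0
clock: 5.3
eef_pos: [0.5521, 0.177, 0.1421]
ee_rot: [0.126, 0.992, 0.001, -0.002]
ft_force: [-0.7, 0.8, -4.8]
finger_gap: 0.018
grip_force: 30.0
clock: 5.55
eef_pos: [0.5544, 0.1684, 0.1431]
ee_rot: [0.13, 0.992, -0.002, -0.0]
ft_force: [0.5, -0.8, -4.5]
finger_gap: 0.0176
grip_force: 30.0
t 5.55 pos [0.5544 0.1684 0.1431] yaw 2.881 F [ 0.5 -0.8 -4.5] shift [0.43 0.68 2.51] turn -0.0
```

View pics/w2.png

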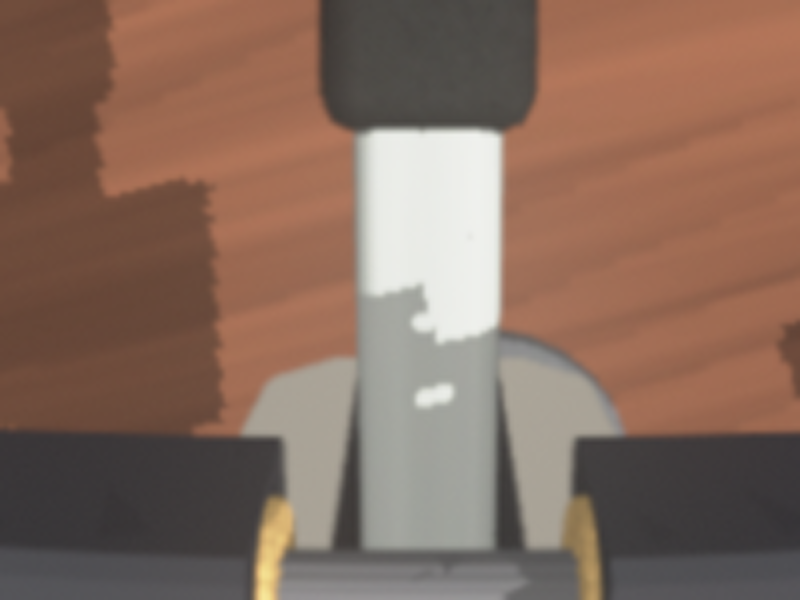

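View pics/t2.png

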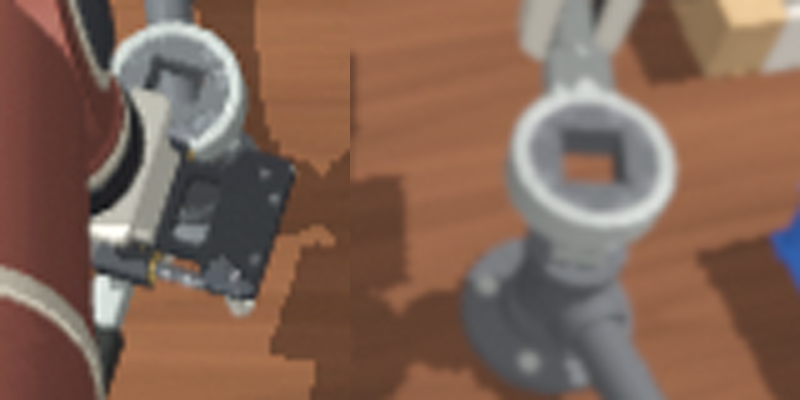

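The scene crop (right) shows the ring held nearly above the plug, ring centre about (592,158), hole still offset from the plug. I'll compare it with the plug in the same camera, since its bias then cancels.

```bash
python3 - <<'E'
from h import *
import pickle
s,w,d,e=pickle.load(open("w2.pkl","rb"))
r=cv2.imread("pics/scene0.png"); t=cv2.imread("pics/top0.png")
A=cv2.resize(r[335:385,495:545],(400,400),interpolation=cv2.INTER_CUBIC)  # 8x of 1.5x
B=cv2.resize(t[160:210,270:320],(400,400),interpolation=cv2.INTER_CUBIC)
im=np.hstack([A,B]);cv2.imwrite("pics/p3.png",im)
zt=s["eef_pos"][2]+.0188+.012
print("ring scene",back(e,(348.4,221.6),zt), "tcp",s["eef_pos"])
q=wristback(w,s,(257.5,162),zt);print("rubber edge",q, "tcp wrench x", -.130+np.linalg.norm((q-s["eef_pos"])[:2]))
g=cv2.cvtColor(e["color"],cv2.COLOR_RGB2GRAY)[185:260,325:375]
E
```

```text
ring scene [0.63657352 0.1464037  0.17393641] tcp [0.55440425 0.16837795 0.14313641]
rubber edge [0.50761636 0.18236212 0.17393641] tcp wrench x -0.08116698185032872
```

View pics/p3.png

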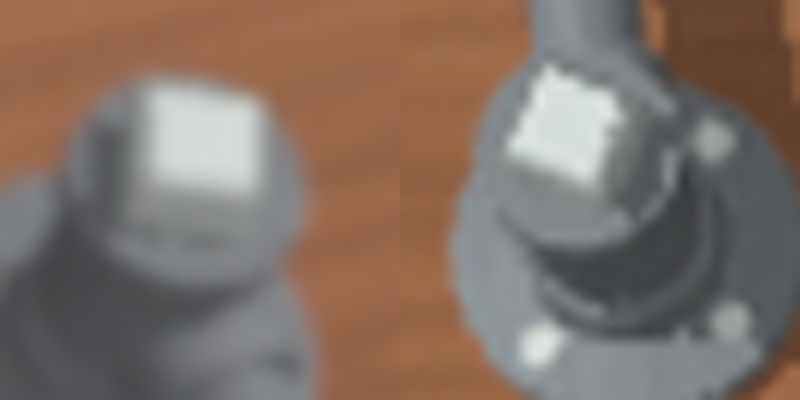

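Left (scene): the plug's bright top has corners about (150,88), (262,100), (255,192) and (148,180). Right (top): (550,65), (622,110), (595,190) and (508,148).

```bash
python3 - <<'E'
from h import *
import pickle
s,w,d,e=pickle.load(open("w2.pkl","rb"))
S=[(495+a/8,335+b/8) for a,b in [(150,88),(262,100),(255,192),(148,180)]]
T=[(270+(a-400)/8,160+b/8) for a,b in [(550,65),(622,110),(595,190),(508,148)]]
for n,c,Q in(("scene",e,S),("top",d,T)):
    P=np.array([back(c,q,.103,1.5) for q in Q]);print(n,P.mean(0),[(round(float(np.linalg.norm(P[i-1]-P[i])),4), round(float((np.degrees(np.arctan2(*(P[i]-P[i-1])[1::-1]))+45)%90-45),1)) for i in range(4)])
print("shoulder",back(e,(495+187/8,335+180/8),.085,1.5),back(d,(270+178/8,160+148/8),.085,1.5))
E
```

```text
scene [0.63455356 0.16006554 0.103     ] [(0.0219, -21.4), (0.023, -19.1), (0.0221, -24.8), (0.0216, -19.4)]
top [0.63027115 0.15864867 0.103     ] [(0.0222, -23.7), (0.0204, -31.7), (0.0202, -15.7), (0.023, -25.4)]
shoulder [0.63414703 0.16067265 0.085     ] [0.63148112 0.15947735 0.085     ]
```

```bash
python3 -c "
from h import *
go([.5562,.1906,.106],2.757)"
```

```text
t 5.7 pos [0.5547 0.1691 0.1436] yaw 2.88 F [-0.1 -0.  -4.5] shift [0.41 2.12 3.76] turn 7.1
```

```bash
python3 -m pendant '{"xyz":[[0.2,1,1],[0.2,1.1,1.5],[0,0,1.26],[0,0,0],[0,0,0]],"turn":[0,0,3.5,3.6,0],"hand":[0,0,0,0,0]}'
python3 - <<'E'
from h import *
import pickle
go([.5562,.1906,.106],2.757)
s=arm.get_state();e=imaging.get_image("scene");d=imaging.get_image("top");pickle.dump((s,d,e),open("w4.pkl","wb"))
cr=lambda im,x0,y0,x1,y1,f: cv2.resize(im[y0:y1,x0:x1,::-1],None,fx=f,fy=f,interpolation=cv2.INTER_CUBIC)
cv2.imwrite("pics/s4.png",np.hstack([cr(e["color"],315,200,385,270,5.5),cr(d["color"],160,80,230,150,5.5)]))
E
```

```text
clock: 6.12
eef_pos: [0.5549, 0.1936, 0.1043]
ee_rot: [0.19, 0.982, -0.001, -0.001]
ft_force: [0.3, -0.3, -4.3]
finger_gap: 0.0177
grip_force: 30.0
t 6.12 pos [0.5549 0.1936 0.1043] yaw 2.759 F [ 0.3 -0.3 -4.3] shift [-0.23 -0.23 -0.17] turn 0.1
```

View pics/s4.png

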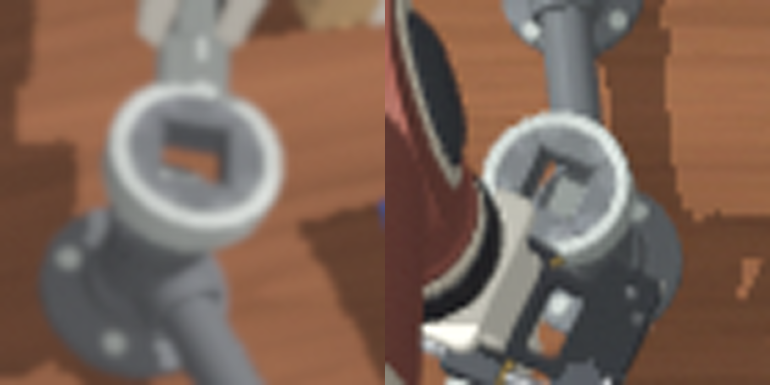

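Scene crop: ring top centre about (195,153), with the plug top showing at the lower edge of the hole. Top crop: ring centre about (557,187), with the plug in the lower right of the hole.

```bash
python3 - <<'E'
from h import *
import pickle
s,d,e=pickle.load(open("w4.pkl","rb"))
z=s["eef_pos"][2]+.0302
print(back(e,(350.5,227.8),z),"plug scene .6346 .1601");print(back(d,(191.4,114.),z),"plug top .6303 .1586")
y=2.759;k=s["eef_pos"]-.0815*np.array([np.cos(y),np.sin(y),0]);print("kin",k)
E
```

```text
[0.63306911 0.16232135 0.13447215] plug scene .6346 .1601
[0.62905153 0.16066325 0.13447215] plug top .6303 .1586
kin [0.63055661 0.16319704 0.10427215]
```

```bash
python3 -m pendant '{"xyz":[[-0.2,-0.15,0],[0,0,0.5],[0,0,0.5],[0,0,0.2],[0,0,0]],"turn":[0,0,0,0,0],"hand":[0,0,0,0,0]}'
python3 -m pendant '{"xyz":[[0,0,0.2],[0,0,0.2],[0,0,0]],"turn":[0,0,0],"hand":[0,0,0]}'
```

```text
clock: 6.63
eef_pos: [0.5566, 0.1908, 0.0932]
ee_rot: [0.19, 0.982, -0.0, -0.001]
ft_force: [0.8, -0.9, -4.6]
finger_gap: 0.0177
grip_force: 30.0
clock: 6.88
eef_pos: [0.557, 0.191, 0.0897]
ee_rot: [0.19, 0.982, -0.0, -0.0]
ft_force: [0.1, 0.1, -5.5]
finger_gap: 0.0179
grip_force: 30.0
```

```bash
python3 -m pendant '{"xyz":[[0,0,0.25],[0,0,0.25],[0,0,0]],"turn":[0,0,0],"hand":[0,0,0]}'
python3 -m pendant '{"xyz":[[0,0,0.25],[0,0,0.15],[0,0,0]],"turn":[0,0,0],"hand":[0,0,0]}'
```

```text
clock: 7.13
eef_pos: [0.5569, 0.1909, 0.0845]
ee_rot: [0.19, 0.982, -0.0, -0.0]
ft_force: [-0.4, -0.1, -4.5]
finger_gap: 0.0179
grip_force: 30.0
clock: 7.38
eef_pos: [0.557, 0.1909, 0.0806]
ee_rot: [0.19, 0.982, -0.0, -0.0]
ft_force: [-0.2, -0.0, -4.3]
finger_gap: 0.0177
grip_force: 30.0
```

```bash
python3 -m pendant '{"xyz":[[-0.01,0.43,0.05],[-0.03,0.71,0],[-0.03,0.71,0],[-0.03,0.71,0],[0,0,0]],"turn":[3,5,5,5,0],"hand":[0,0,0,0,0]}'
cat >> h.py <<'E'
def st():
    s=arm.get_state();M=R.from_quat(s["ee_rot"]).as_matrix();y=np.arctan2(M[1,0],M[0,0])
    c=np.array([.6317,.1600]) ; k=s["eef_pos"]-.0815*M[:,0]; F=M.T@s["ft_force"]
    print("t",round(s["clock"],2),"wrench yaw",round((y-np.pi+np.pi)%(2*np.pi)-np.pi,3),"ringkin",k.round(4),"z",s["eef_pos"][2].round(4),"Ftool",F.round(1),"Tq",s["ft_torque"].round(2),"tz",M[:,2].round(3))
E
python3 -c "
from h import *
st()"
```

```text
clock: 7.8
eef_pos: [0.5695, 0.2136, 0.0801]
ee_rot: [0.341, 0.94, -0.001, -0.001]
ft_force: [-2.4, -0.7, -3.5]
finger_gap: 0.0177
grip_force: 30.0
t 7.8 wrench yaw -0.696 ringkin [0.632  0.1613 0.0801] z 0.0801 Ftool [ 1.4 -2.   3.5] Tq [-0.18  0.63  0.14] tz [-0.002 -0.001 -1.   ]
```

```bash
python3 -m pendant '{"xyz":[[-0.03,0.71,0],[-0.03,0.71,0],[-0.03,0.71,0],[-0.03,0.71,0],[-0.03,0.71,0],[-0.03,0.71,0],[0,0,0]],"turn":[5,5,5,5,5,5,0],"hand":[0,0,0,0,0,0,0]}'
python3 -c "
from h import *
st()"
```

```text
clock: 8.38
eef_pos: [0.6044, 0.2383, 0.0801]
ee_rot: [0.572, 0.82, -0.0, -0.001]
ft_force: [-2.0, 0.9, -3.4]
finger_gap: 0.0176
grip_force: 30.0
t 8.38 wrench yaw -1.218 ringkin [0.6325 0.1618 0.08  ] z 0.0801 Ftool [ 1.5 -1.6  3.4] Tq [0.14 0.45 0.16] tz [-0.002  0.    -1.   ]
```

```bash
python3 -m pendant '{"xyz":[[-0.03,-0.71,0],[-0.03,-0.71,0],[-0.03,-0.71,0],[-0.03,-0.71,0],[-0.03,-0.71,0],[-0.03,-0.71,0],[-0.03,-0.71,0],[0,0,0]],"turn":[-5,-5,-5,-5,-5,-5,-5,0],"hand":[0,0,0,0,0,0,0,0]}'
python3 -c "
from h import *
st()"
```

```text
clock: 9.05
eef_pos: [0.5648, 0.207, 0.0808]
ee_rot: [0.298, 0.955, 0.001, -0.001]
ft_force: [0.1, 2.0, -4.7]
finger_gap: 0.0182
grip_force: 30.0
t 9.05 wrench yaw -0.604 ringkin [0.6319 0.1607 0.0807] z 0.0808 Ftool [1.  1.7 4.8] Tq [0.43 0.15 0.05] tz [-0.001  0.002 -1.   ]
```

```bash
python3 -m pendant '{"xyz":[[-0.03,-0.71,0],[-0.03,-0.71,0],[-0.03,-0.71,0],[-0.03,-0.71,0],[-0.03,-0.71,0],[-0.03,-0.71,0],[-0.03,-0.71,0.05],[0,0,0]],"turn":[-5,-5,-5,-5,-5,-5,-5,0],"hand":[0,0,0,0,0,0,0,0]}'
python3 -c "
from h import *
st()"
```

```text
clock: 9.72
eef_pos: [0.5502, 0.159, 0.08]
ee_rot: [-0.001, 1.0, -0.0, -0.001]
ft_force: [-2.4, 1.2, -4.5]
finger_gap: 0.0178
grip_force: 30.0
t 9.72 wrench yaw 0.002 ringkin [0.6317 0.1592 0.0798] z 0.08 Ftool [2.4 1.2 4.5] Tq [ 0.25  0.6  -0.01] tz [-0.002 -0.001 -1.   ]
```

```bash
python3 -m pendant '{"xyz":[[-0.03,0.71,0],[-0.03,0.71,0],[-0.03,0.71,0],[-0.03,0.71,0],[-0.03,0.71,0],[-0.03,0.71,0],[-0.03,0.71,0],[0,0,0]],"turn":[5,5,5,5,5,5,5,0],"hand":[0,0,0,0,0,0,0,0]}'
python3 -c "
from h import *
st()"
python3 -m pendant '{"xyz":[[-0.03,0.71,0],[-0.03,0.71,0],[-0.03,0.71,0],[-0.03,0.71,0],[0,0,0]],"turn":[5,5,5,5,0],"hand":[0,0,0,0,0]}'
python3 -c "
from h import *
st()"
```

```text
clock: 10.38
eef_pos: [0.5654, 0.2081, 0.0796]
ee_rot: [0.301, 0.954, -0.001, -0.0]
ft_force: [-3.0, -0.9, -4.2]
finger_gap: 0.0176
grip_force: 30.0
t 10.38 wrench yaw -0.611 ringkin [0.6321 0.1614 0.0795] z 0.0796 Ftool [ 2.  -2.5  4.2] Tq [-0.18  0.6  -0.03] tz [-0.001 -0.001 -1.   ]
clock: 10.8
eef_pos: [0.5855, 0.2283, 0.0796]
ee_rot: [0.461, 0.888, -0.0, -0.0]
ft_force: [-1.8, -0.3, -4.0]
finger_gap: 0.0177
grip_force: 30.0
t 10.8 wrench yaw -0.958 ringkin [0.6324 0.1617 0.0796] z 0.0796 Ftool [ 0.8 -1.7  4. ] Tq [ 0.06  0.56 -0.01] tz [-0.001 -0.    -1.   ]
```

```bash
python3 -m pendant '{"xyz":[[-0.03,0.71,0],[-0.03,0.71,0],[-0.03,0.71,0],[0,0,0]],"turn":[5,5,5,0],"hand":[0,0,0,0]}'
python3 - <<'E'
from h import *
st()
e=imaging.get_image("scene")
cr=lambda im,x0,y0,x1,y1,f: cv2.resize(im[y0:y1,x0:x1,::-1],None,fx=f,fy=f,interpolation=cv2.INTER_CUBIC)
cv2.imwrite("pics/s5.png",cr(e["color"],315,200,385,270,8))
E
```

```text
clock: 11.13
eef_pos: [0.6046, 0.2383, 0.0796]
ee_rot: [0.572, 0.82, 0.0, -0.0]
ft_force: [-1.3, 1.2, -4.6]
finger_gap: 0.0182
grip_force: 30.0
t 11.13 wrench yaw -1.218 ringkin [0.6327 0.1618 0.0796] z 0.0796 Ftool [ 1.6 -0.8  4.6] Tq [0.17 0.43 0.03] tz [-0.  0. -1.]
```

View pics/s5.png

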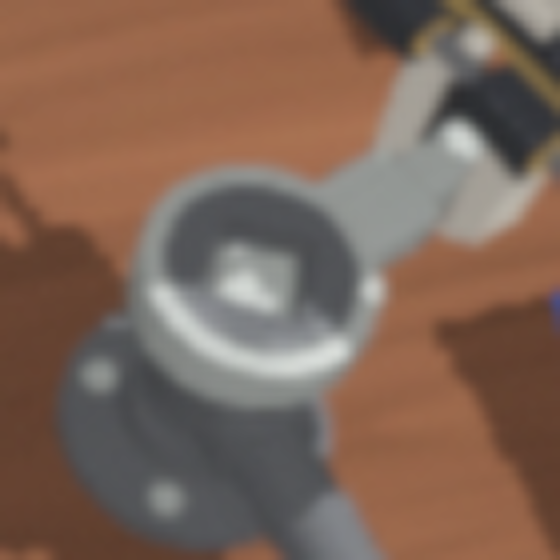

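The ring is fully seated. The plug top's edge runs (228,243) to (297,250), the same slope as at the start, so it has turned about 90° to around 2.1 rad. One more stroke should reach the stop.

```bash
python3 -m pendant '{"xyz":[[-0.03,-0.71,0],[-0.03,-0.71,0],[-0.03,-0.71,0],[-0.03,-0.71,0],[-0.03,-0.71,0],[-0.03,-0.71,0],[-0.03,-0.71,0],[-0.03,-0.71,0]],"turn":[-5,-5,-5,-5,-5,-5,-5,-5],"hand":[0,0,0,0,0,0,0,0]}'
python3 -m pendant '{"xyz":[[-0.03,-0.71,0],[-0.03,-0.71,0],[-0.03,-0.71,0],[-0.03,-0.71,0],[-0.03,-0.71,0],[-0.03,-0.71,0],[0,0,0]],"turn":[-5,-5,-5,-5,-5,-5,0],"hand":[0,0,0,0,0,0,0]}'
python3 -c "
from h import *
st()"
python3 -m pendant '{"xyz":[[-0.03,0.71,0],[-0.03,0.71,0],[-0.03,0.71,0],[-0.03,0.71,0],[0,0,0]],"turn":[5,5,5,5,0],"hand":[0,0,0,0,0]}'
python3 -c "
from h import *
st()"
```

```text
clock: 11.85
eef_pos: [0.561, 0.2012, 0.0802]
ee_rot: [0.254, 0.967, 0.0, -0.0]
ft_force: [-1.3, 0.2, -5.3]
finger_gap: 0.0176
grip_force: 30.0
clock: 12.43
eef_pos: [0.5503, 0.159, 0.0803]
ee_rot: [-0.002, 1.0, 0.0, -0.0]
ft_force: [-1.7, 2.7, -5.4]
finger_gap: 0.0179
grip_force: 30.0
t 12.43 wrench yaw 0.005 ringkin [0.6318 0.1594 0.0803] z 0.0803 Ftool [1.7 2.7 5.4] Tq [0.41 0.48 0.09] tz [-0.001  0.    -1.   ]
clock: 12.85
eef_pos: [0.5561, 0.1896, 0.0803]
ee_rot: [0.173, 0.985, -0.0, 0.001]
ft_force: [-1.3, -1.9, -3.9]
finger_gap: 0.0176
grip_force: 30.0
t 12.85 wrench yaw -0.348 ringkin [0.6327 0.1618 0.0804] z 0.0803 Ftool [ 0.6 -2.3  3.9] Tq [-0.21  0.33 -0.07] tz [ 0.001 -0.    -1.   ]
```

```bash
python3 -m pendant '{"xyz":[[-0.01,0.28,0],[-0.01,0.28,0],[-0.01,0.28,0],[0,0,0]],"turn":[2,2,2,0],"hand":[0,0,0,0]}'
python3 -c "
from h import *
st()"
python3 -m pendant '{"xyz":[[-0.01,0.28,0],[-0.01,0.28,0],[-0.01,0.28,0],[0,0,0]],"turn":[2,2,2,0],"hand":[0,0,0,0]}'
python3 -c "
from h import *
st()"
```

```text
clock: 13.18
eef_pos: [0.5585, 0.1965, 0.08]
ee_rot: [0.223, 0.975, -0.0, -0.001]
ft_force: [-2.0, 0.2, -3.5]
finger_gap: 0.0181
grip_force: 30.0
t 13.18 wrench yaw -0.45 ringkin [0.6319 0.1611 0.0799] z 0.08 Ftool [ 1.9 -0.6  3.5] Tq [ 0.02  0.52 -0.02] tz [-0.001 -0.    -1.   ]
clock: 13.52
eef_pos: [0.5624, 0.2038, 0.0799]
ee_rot: [0.273, 0.962, -0.0, -0.001]
ft_force: [-2.2, -0.3, -3.6]
finger_gap: 0.0179
grip_force: 30.0
t 13.52 wrench yaw -0.554 ringkin [0.6318 0.1609 0.0798] z 0.0799 Ftool [ 1.7 -1.5  3.6] Tq [0.08 0.64 0.19] tz [-0.002 -0.    -1.   ]
```

```bash
python3 -m pendant '{"xyz":[[-0.01,0.28,0],[-0.01,0.28,0],[0,0,0]],"turn":[2,2,0],"hand":[0,0,0]}'
python3 -c "
from h import *
st()"
```

```text
clock: 13.77
eef_pos: [0.5656, 0.2085, 0.0799]
ee_rot: [0.307, 0.952, -0.0, -0.001]
ft_force: [-3.7, 0.3, -2.6]
finger_gap: 0.0177
grip_force: 30.0
t 13.77 wrench yaw -0.623 ringkin [0.6318 0.1609 0.0798] z 0.0799 Ftool [ 3.2 -2.   2.6] Tq [0.1  0.81 0.15] tz [-0.002 -0.    -1.   ]
```

```bash
python3 -m pendant '{"xyz":[[-0.01,0.28,0],[-0.01,0.28,0],[0,0,0]],"turn":[2,2,0],"hand":[0,0,0]}'
python3 -c "
from h import *
st()"
python3 -m pendant '{"xyz":[[-0.01,0.28,0],[0,0,0]],"turn":[2,0],"hand":[0,0]}'
python3 -c "
from h import *
st()"
```

```text
clock: 14.02
eef_pos: [0.5691, 0.2131, 0.0798]
ee_rot: [0.34, 0.941, -0.0, -0.001]
ft_force: [-3.4, 1.0, -3.6]
finger_gap: 0.0177
grip_force: 30.0
t 14.02 wrench yaw -0.693 ringkin [0.6318 0.161  0.0797] z 0.0798 Ftool [ 3.2 -1.4  3.6] Tq [0.16 0.85 0.18] tz [-0.002  0.    -1.   ]
clock: 14.18
eef_pos: [0.5711, 0.2153, 0.0799]
ee_rot: [0.356, 0.934, -0.0, -0.001]
ft_force: [-4.8, 1.6, -3.4]
finger_gap: 0.018
grip_force: 30.0
t 14.18 wrench yaw -0.728 ringkin [0.6319 0.1611 0.0798] z 0.0799 Ftool [ 4.6 -2.   3.4] Tq [0.34 0.95 0.14] tz [-0.002  0.001 -1.   ]
```

```bash
python3 -m pendant '{"xyz":[[-0.01,0.28,0],[0,0,0]],"turn":[2,0],"hand":[0,0]}'
python3 -c "
from h import *
st()"
```

```text
clock: 14.35
eef_pos: [0.573, 0.2175, 0.0799]
ee_rot: [0.373, 0.928, -0.0, -0.001]
ft_force: [-4.3, 2.1, -3.3]
finger_gap: 0.0173
grip_force: 30.0
t 14.35 wrench yaw -0.763 ringkin [0.6319 0.1611 0.0797] z 0.0799 Ftool [ 4.6 -1.5  3.4] Tq [0.37 1.01 0.18] tz [-0.002  0.001 -1.   ]
```

```bash
python3 -m pendant '{"xyz":[[0,0.28,0],[0,0,0]],"turn":[2,0],"hand":[0,0]}'
python3 -c "
from h import *
st()"
python3 -m pendant '{"xyz":[[0,0.28,0],[0,0,0]],"turn":[2,0],"hand":[0,0]}'
python3 -c "
from h import *
st()"
```

```text
clock: 14.52
eef_pos: [0.5751, 0.2195, 0.0799]
ee_rot: [0.389, 0.921, 0.0, -0.001]
ft_force: [-4.4, 2.2, -4.2]
finger_gap: 0.0178
grip_force: 30.0
t 14.52 wrench yaw -0.798 ringkin [0.632  0.1611 0.0798] z 0.0799 Ftool [ 4.7 -1.7  4.2] Tq [0.57 1.02 0.13] tz [-0.001  0.001 -1.   ]
clock: 14.68
eef_pos: [0.5772, 0.2215, 0.0799]
ee_rot: [0.405, 0.914, 0.0, -0.001]
ft_force: [-4.4, 2.9, -3.1]
finger_gap: 0.0178
grip_force: 30.0
t 14.68 wrench yaw -0.833 ringkin [0.632  0.1611 0.0798] z 0.0799 Ftool [ 5.1 -1.3  3.1] Tq [0.6  1.04 0.22] tz [-0.001  0.001 -1.   ]
```

```bash
python3 -m pendant '{"xyz":[[0,0.28,0],[0,0,0]],"turn":[2,0],"hand":[0,0]}'
python3 -c "
from h import *
st()"

```

```text
clock: 14.85
eef_pos: [0.5794, 0.2234, 0.0799]
ee_rot: [0.421, 0.907, 0.0, -0.001]
ft_force: [-4.3, 3.5, -3.8]
finger_gap: 0.0176
grip_force: 30.0
t 14.85 wrench yaw -0.868 ringkin [0.6321 0.1612 0.0798] z 0.0799 Ftool [ 5.4 -1.   3.8] Tq [0.71 0.99 0.2 ] tz [-0.001  0.001 -1.   ]
```

```bash
for i in 1; do :; done; python3 -m pendant '{"xyz":[[0.02,0.28,0],[0,0,0]],"turn":[2,0],"hand":[0,0]}' >/dev/null
python3 -c "
from h import *
st()"
python3 -m pendant '{"xyz":[[0.02,0.28,0],[0,0,0]],"turn":[2,0],"hand":[0,0]}' >/dev/null
python3 -c "
from h import *
st()"
```

```text
t 15.02 wrench yaw -0.903 ringkin [0.6321 0.1612 0.0799] z 0.0799 Ftool [ 5.  -0.7  4.3] Tq [0.72 1.01 0.21] tz [-0.001  0.001 -1.   ]
t 15.18 wrench yaw -0.938 ringkin [0.6321 0.1612 0.0799] z 0.0799 Ftool [4.4 0.  3.9] Tq [0.76 0.87 0.18] tz [-0.     0.001 -1.   ]
```

```bash
python3 -m pendant '{"xyz":[[0,0.28,0],[0,0,0]],"turn":[2,0],"hand":[0,0]}' >/dev/null
python3 -c "
from h import *
st()"
python3 -m pendant '{"xyz":[[0,0.28,0],[0,0,0]],"turn":[2,0],"hand":[0,0]}' >/dev/null
python3 -c "
from h import *
st()"

```

```text
t 15.35 wrench yaw -0.973 ringkin [0.6321 0.1613 0.0799] z 0.08 Ftool [ 4.7 -1.1  4.5] Tq [0.82 0.88 0.19] tz [-0.     0.001 -1.   ]
t 15.52 wrench yaw -1.008 ringkin [0.6321 0.1613 0.0799] z 0.08 Ftool [ 5.4 -1.7  4.7] Tq [0.84 0.81 0.23] tz [ 0.     0.001 -1.   ]
```

```bash
python3 -m pendant '{"xyz":[[0,0.28,0],[0,0,0]],"turn":[2,0],"hand":[0,0]}' >/dev/null
python3 -c "
from h import *
st()"
python3 -m pendant '{"xyz":[[0,0.28,0],[0,0,0]],"turn":[2,0],"hand":[0,0]}' >/dev/null
python3 -c "
from h import *
st()"

```

```text
t 15.68 wrench yaw -1.043 ringkin [0.6322 0.1613 0.08  ] z 0.08 Ftool [ 4.9 -0.1  5.2] Tq [0.93 0.77 0.3 ] tz [ 0.     0.001 -1.   ]
t 15.85 wrench yaw -1.078 ringkin [0.6321 0.1614 0.08  ] z 0.08 Ftool [ 5.2 -0.5  5.1] Tq [0.93 0.74 0.31] tz [ 0.     0.001 -1.   ]
```

```bash
python3 -m pendant '{"xyz":[[0,0.28,0],[0,0,0]],"turn":[2,0],"hand":[0,0]}' >/dev/null
python3 -c "
from h import *
st()"
python3 -m pendant '{"xyz":[[0,0.28,0],[0,0,0]],"turn":[2,0],"hand":[0,0]}' >/dev/null
python3 -c "
from h import *
st()"

```

```text
t 16.02 wrench yaw -1.112 ringkin [0.6318 0.1612 0.08  ] z 0.08 Ftool [ 5.5 -0.1  3.3] Tq [0.97 0.8  0.4 ] tz [-0.  0. -1.]
t 16.18 wrench yaw -1.146 ringkin [0.6313 0.161  0.0798] z 0.0798 Ftool [ 5.6 -2.1  4.7] Tq [0.8  0.93 0.54] tz [-0.001 -0.    -1.   ]
```

```bash
python3 -m pendant '{"xyz":[[0,0.14,0],[0,0,0]],"turn":[1,0],"hand":[0,0]}' >/dev/null
python3 -c "
from h import *
st()"
python3 -m pendant '{"xyz":[[0,0.14,0],[0,0,0]],"turn":[1,0],"hand":[0,0]}' >/dev/null
python3 -c "
from h import *
st()"

```

```text
t 16.35 wrench yaw -1.163 ringkin [0.631  0.1608 0.0798] z 0.0798 Ftool [ 4.8 -2.6  4.2] Tq [0.74 1.03 0.62] tz [-0.002 -0.001 -1.   ]
t 16.52 wrench yaw -1.18 ringkin [0.6305 0.1605 0.0797] z 0.0797 Ftool [ 5.2 -3.5  3.5] Tq [0.64 1.12 0.57] tz [-0.003 -0.001 -1.   ]
```

```bash
python3 -m pendant '{"xyz":[[0,0.14,0],[0,0,0]],"turn":[1,0],"hand":[0,0]}' >/dev/null
python3 -c "
from h import *
st()"

```

```text
t 16.68 wrench yaw -1.197 ringkin [0.6299 0.1603 0.0796] z 0.0796 Ftool [ 5.2 -5.5  2.6] Tq [0.49 1.35 0.69] tz [-0.005 -0.002 -1.   ]
```

```bash
python3 -m pendant '{"xyz":[[0,0.12,0],[0,0,0]],"turn":[0,0],"hand":[0,0]}' >/dev/null
python3 -c "
from h import *
st()"
python3 -m pendant '{"xyz":[[0,0.12,0],[0,0,0]],"turn":[0,0],"hand":[0,0]}' >/dev/null
python3 -c "
from h import *
st()"

```

```text
t 16.85 wrench yaw -1.197 ringkin [0.6303 0.1605 0.0794] z 0.0795 Ftool [ 4.  -5.4  2.3] Tq [0.5  1.56 0.63] tz [-0.006 -0.002 -1.   ]
t 17.02 wrench yaw -1.198 ringkin [0.6307 0.1608 0.0793] z 0.0793 Ftool [ 4.9 -6.2  1.4] Tq [0.45 1.64 0.51] tz [-0.008 -0.002 -1.   ]
```

```bash
python3 -m pendant '{"xyz":[[0,0.12,0],[0,0,0]],"turn":[0,0],"hand":[0,0]}' >/dev/null
python3 -c "
from h import *
st()"

```

```text
t 17.18 wrench yaw -1.198 ringkin [0.6312 0.161  0.0791] z 0.0792 Ftool [ 5.6 -7.3  1.5] Tq [0.33 1.94 0.46] tz [-0.009 -0.002 -1.   ]
```

```bash
python3 -m pendant '{"xyz":[[0,0.15,0],[0,0,0]],"turn":[1,0],"hand":[0,0]}' >/dev/null
python3 -c "
from h import *
st()"
python3 -m pendant '{"xyz":[[0,0.15,0],[0,0,0]],"turn":[1,0],"hand":[0,0]}' >/dev/null
python3 -c "
from h import *
st()"

```

```text
t 17.35 wrench yaw -1.216 ringkin [0.6307 0.1609 0.079 ] z 0.0791 Ftool [ 6.1 -9.1  1. ] Tq [0.26 2.1  0.53] tz [-0.011 -0.003 -1.   ]
t 17.52 wrench yaw -1.233 ringkin [0.6303 0.1607 0.0789] z 0.0789 Ftool [  4.3 -10.2   0.4] Tq [0.14 2.3  0.46] tz [-0.012 -0.003 -1.   ]
```

```bash
python3 -m pendant '{"xyz":[[0,0.15,0],[0,0,0]],"turn":[1,0],"hand":[0,0]}' >/dev/null
python3 -c "
from h import *
st()"

```

```text
t 17.68 wrench yaw -1.25 ringkin [0.6299 0.1606 0.0788] z 0.0788 Ftool [  4.6 -10.7   0.5] Tq [0.09 2.4  0.6 ] tz [-0.013 -0.004 -1.   ]
```

```bash
python3 -m pendant '{"xyz":[[0,0.15,0],[0,0,0],[0,0,0]],"turn":[0.5,0,0],"hand":[0,0,0]}' >/dev/null
python3 -c "
from h import *
st()"

```

```text
t 17.93 wrench yaw -1.259 ringkin [0.6296 0.1605 0.0786] z 0.0786 Ftool [  5.  -11.8  -0.5] Tq [-0.01  2.71  0.52] tz [-0.015 -0.004 -1.   ]
```

```bash
python3 -m pendant '{"xyz":[[0,0.12,0],[0,0,0],[0,0,0]],"turn":[0.5,0,0],"hand":[0,0,0]}' >/dev/null
python3 -c "
from h import *
st()"
python3 -m pendant '{"xyz":[[0,-0.3,0],[0,-0.4,0],[0,-0.4,0],[0,-0.4,0],[0,-0.3,0],[0,0,0]],"turn":[-1,-2,-2,-2,-2,0],"hand":[0,0,0,0,0,0]}' >/dev/null
python3 -c "
from h import *
st()"

```

```text
t 18.18 wrench yaw -1.267 ringkin [0.6295 0.1605 0.0785] z 0.0785 Ftool [  3.4 -13.2  -0.2] Tq [-0.08  2.88  0.51] tz [-0.017 -0.004 -1.   ]
t 18.68 wrench yaw -1.112 ringkin [0.6309 0.1605 0.0801] z 0.0801 Ftool [ 4.8 -2.5  5. ] Tq [0.69 0.8  0.3 ] tz [-0.001 -0.    -1.   ]
```

```bash
python3 -m pendant '{"xyz":[[0.05,-0.28,0],[0.1,-0.28,0],[0,0,0]],"turn":[-2,-2,0],"hand":[0,0,0]}' >/dev/null
python3 -c "
from h import *
st()"
python3 -m pendant '{"xyz":[[0,0,-0.3],[0,0,-0.3],[0,0,0]],"turn":[0,0,0],"hand":[0,0,0]}' >/dev/null
python3 -c "
from h import *
st()"

```

```text
t 18.93 wrench yaw -1.045 ringkin [0.6313 0.1606 0.0803] z 0.0801 Ftool [ 1.9 -0.6  6.2] Tq [0.34 0.48 0.15] tz [ 0.001 -0.002 -1.   ]
t 19.18 wrench yaw -1.047 ringkin [0.6319 0.16   0.0864] z 0.0861 Ftool [-2.7  0.3  9.8] Tq [-0.11 -0.05  0.21] tz [ 0.002 -0.003 -1.   ]
```

```bash
python3 -m pendant '{"xyz":[[0,0,-0.3],[0,0,-0.4],[0,0,0]],"turn":[0,0,0],"hand":[0,0,0]}' >/dev/null
python3 -c "
from h import *
st()"
python3 -m pendant '{"xyz":[[0,0,-0.5],[0,0,-1],[0,0,-2],[0,0,-1.5],[0,0,0]],"turn":[0,0,0,0,0],"hand":[0,0,0,0,0]}' >/dev/null
python3 - <<'E'
from h import *
st()
s=arm.get_state();w=imaging.get_image("wrist")
cv2.imwrite("pics/w6.png",cv2.resize(w["color"][80:280,150:370,::-1],None,fx=3,fy=3,interpolation=cv2.INTER_CUBIC))
import pickle;pickle.dump((s,w),open("w6.pkl","wb"))
go([.5555,-.2302,.115],3.024)
E
```

```text
t 19.43 wrench yaw -1.048 ringkin [0.6324 0.1591 0.0942] z 0.0938 Ftool [-5.3 -0.8 10.4] Tq [-0.88 -0.33  0.16] tz [ 0.003 -0.004 -1.   ]
t 19.85 wrench yaw -1.05 ringkin [0.6353 0.1593 0.1483] z 0.1478 Ftool [-3.3  0.9  2. ] Tq [-0.98 -0.55  0.02] tz [ 0.011 -0.    -1.   ]
t 19.9 pos [0.5937 0.2315 0.1467] yaw 2.094 F [ 2.2 -1.4 -1.4] shift [-38.07 -26.39   3.11] turn -53.3
```

View pics/w6.png

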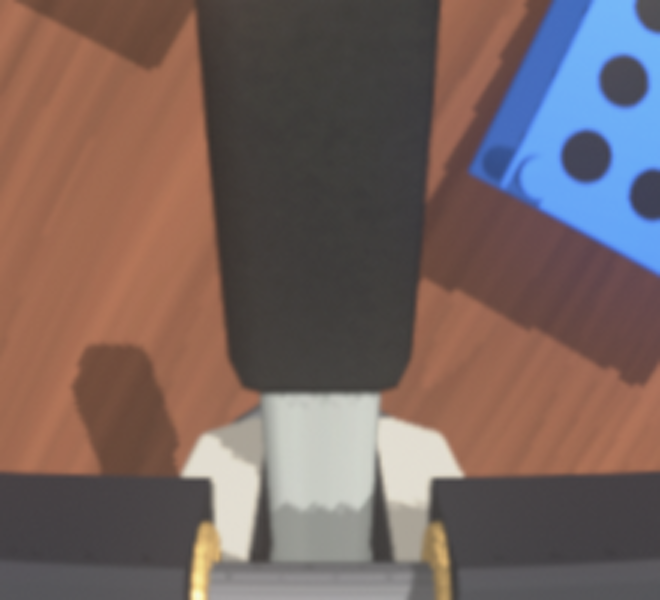

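The rubber end looks bigger and closer (its edge at crop row 393), so the wrench pitched head-down in the pads during lift-off. I'll lift higher, confirm it is free, and measure the tilt numerically.

```bash
python3 -m pendant '{"xyz":[[0,0,-2],[0,0,-3],[0,0,-2],[0,0,0],[0,0,0]],"turn":[0,0,0,0,0],"hand":[0,0,0,0,0]}' 
python3 - <<'E'
from h import *
st()
import pickle
s,w=pickle.load(open("w6.pkl","rb"))
def pred(tilt,px,pz,dx=0):
    # wrench point (px,pz rel to grip pivot along tool +x=back, up) rotated: rubber end up by tilt
    c,sn=np.cos(tilt),np.sin(tilt)
    X=np.array([px*c-pz*sn+dx,0,-.0188-(px*sn+pz*c)])
    T=w["tool_from_camera"];q=T[:3,:3].T@(X-T[:3,3]);r=np.hypot(q[0],q[1]);th=np.arctan2(r,q[2])
    return q[:2]/r*th*w["camera_matrix"][0,0]+w["camera_matrix"][:2,2], .024/np.linalg.norm(q)*297
for t in (0,10,20,25,30,35,40): print(t,*[ (a.round(0),round(b)) for a,b in [pred(np.radians(t),.0485,.012)]])
w2=imaging.get_image("wrist");g=w2["color"].astype(int).sum(2);print("col profile now",[int(v) for v in g[150:280:4,257]])
print("w6",[int(v) for v in w["color"].astype(int).sum(2)[150:280:4,257]])
E
```

```text
clock: 20.32
eef_pos: [0.5896, 0.2346, 0.2136]
ee_rot: [0.499, 0.867, 0.001, -0.0]
ft_force: [0.0, -0.3, -4.1]
finger_gap: 0.0179
grip_force: 30.0
t 20.32 wrench yaw -1.044 ringkin [0.6306 0.1642 0.2135] z 0.2136 Ftool [-0.3 -0.2  4.1] Tq [ 0.04  0.09 -0.07] tz [ 0.001  0.003 -1.   ]
0 (array([256., 164.]), 52)
10 (array([256., 173.]), 55)
20 (array([256., 187.]), 58)
25 (array([256., 195.]), 59)
30 (array([256., 204.]), 60)
35 (array([256., 214.]), 61)
40 (array([256., 225.]), 62)
col profile now [179, 177, 180, 176, 179, 175, 180, 183, 180, 181, 189, 190, 191, 196, 199, 300, 589, 589, 588, 588, 590, 588, 590, 589, 584, 496, 436, 437, 437, 418, 356, 414, 465]
w6 [183, 180, 183, 180, 183, 181, 183, 186, 186, 187, 193, 192, 198, 200, 203, 261, 574, 599, 599, 602, 601, 601, 600, 601, 600, 457, 446, 444, 447, 425, 363, 420, 476]
```

```bash
python3 -m pendant '{"xyz":[[0,0,0],[0,0,0],[0,0,0],[0,0,0],[0,0,0],[0,0,0],[0,0,0],[0,0,0]],"turn":[-4,-7,-7,-7,-7,-7,-7,-6.5],"hand":[0,0,0,0,0,0,0,0]}' >/dev/null
python3 -m pendant '{"xyz":[[0,0,0],[0,0,0]],"turn":[0,0],"hand":[0,0]}' >/dev/null
python3 -c "
from h import *
st();go([.5555,-.2302,.13],3.024)"
```

```text
t 21.2 wrench yaw -0.132 ringkin [0.6693 0.222  0.2105] z 0.2108 Ftool [0.5 0.1 4.4] Tq [ 0.03  0.1  -0.  ] tz [-0.005 -0.001 -1.   ]
t 21.2 pos [0.5885 0.2327 0.2108] yaw 3.01 F [-0.5  0.2 -4.4] shift [ -2.85 -46.31   8.14] turn -0.8
```

```bash
python3 -m pendant '{"xyz":[[-0.3,-2,0],[-0.3,-3,0],[-0.3,-3.6,0],[-0.3,-3.8,0],[-0.3,-3.8,0],[-0.3,-3.8,0],[-0.3,-3.8,0],[-0.3,-3.8,0]],"turn":[0,0,0,0,0,0,0,0],"hand":[0,0,0,0,0,0,0,0]}' >/dev/null
python3 -m pendant '{"xyz":[[-0.3,-3.8,0],[-0.3,-3.8,0],[0,-3.8,0],[0,-3.3,0],[0,-2.4,0],[0,-1.6,0],[0,0,0],[0,0,0]],"turn":[-0.8,0,0,0,0,0,0,0],"hand":[0,0,0,0,0,0,0,0]}' >/dev/null
python3 -c "
from h import *
st();go([.5555,-.2302,.10],3.024)"
```

```text
t 22.53 wrench yaw -0.12 ringkin [ 0.6422 -0.2408  0.2119] z 0.2121 Ftool [0.3 1.3 5.2] Tq [0.19 0.09 0.08] tz [-0.002  0.001 -1.   ]
t 22.53 pos [ 0.5613 -0.2311  0.2121] yaw 3.022 F [-0.2  1.3 -5.2] shift [5.600e-01 1.000e-02 1.121e+01] turn -0.1
```

```bash
python3 -m pendant '{"xyz":[[0.56,0,2],[0,0,3],[0,0,3],[0,0,2.2],[0,0,1],[0,0,0]],"turn":[0,0,0,0,0,0],"hand":[0,0,0,0,0,0]}' >/dev/null
python3 -c "
from h import *
st()"
python3 -m pendant '{"xyz":[[0,0,0.8],[0,0,0.8],[0,0,0]],"turn":[0,0,0],"hand":[0,0,0]}' >/dev/null
python3 -c "
from h import *
st()"
```

```text
t 23.03 wrench yaw -0.113 ringkin [ 0.6363 -0.2357  0.0976] z 0.0981 Ftool [-0.8 -0.6  5.3] Tq [ 0.05  0.21 -0.01] tz [-0.006  0.004 -1.   ]
t 23.28 wrench yaw -0.115 ringkin [ 0.6377 -0.2386  0.0846] z 0.0847 Ftool [0.4 0.2 4.7] Tq [ 0.03  0.21 -0.01] tz [-0.  0. -1.]
```

```bash
python3 -m pendant '{"xyz":[[0,0,0.5],[0,0,0.5],[0,0,0]],"turn":[0,0,0],"hand":[0,0,0]}' >/dev/null
python3 -c "
from h import *
st()"
python3 -m pendant '{"xyz":[[0,0,0.5],[0,0,0.5],[0,0,0]],"turn":[0,0,0],"hand":[0,0,0]}' >/dev/null
python3 -c "
from h import *
st()"
```

```text
t 23.53 wrench yaw -0.115 ringkin [ 0.6384 -0.2394  0.0756] z 0.0754 Ftool [-0.2 -0.5  1.8] Tq [ 0.   -0.08  0.01] tz [ 0.002 -0.001 -1.   ]
t 23.78 wrench yaw -0.115 ringkin [ 0.6388 -0.2394  0.0648] z 0.0646 Ftool [-1.1  0.7  0.7] Tq [-0.15 -0.5  -0.06] tz [ 0.002 -0.001 -1.   ]
```

```bash
python3 -m pendant '{"xyz":[[0,0,0.5],[0,0,0.5],[0,0,0.5],[0,0,0]],"turn":[0,0,0,0],"hand":[0,0,0,0]}' >/dev/null
python3 -c "
from h import *
st()"
python3 -m pendant '{"xyz":[[0,0,0.5],[0,0,0.5],[0,0,0.5],[0,0,0]],"turn":[0,0,0,0],"hand":[0,0,0,0]}' >/dev/null
python3 -c "
from h import *
st()
w2=imaging.get_image('wrist');g=w2['color'].astype(int).sum(2);print([int(v) for v in g[150:230:4,257]])"
```

```text
t 24.12 wrench yaw -0.115 ringkin [ 0.6368 -0.2389  0.0485] z 0.0486 Ftool [-0.7 -0.6  1.1] Tq [-0.08 -0.1  -0.02] tz [-0.002  0.001 -1.   ]
t 24.45 wrench yaw -0.115 ringkin [ 0.6368 -0.2387  0.0335] z 0.0337 Ftool [ 1.  -1.   1.3] Tq [-0.07  0.19 -0.04] tz [-0.002  0.001 -1.   ]
[223, 225, 226, 228, 229, 233, 233, 233, 221, 659, 668, 668, 665, 452, 449, 448, 448, 449, 447, 447]
```

```bash
python3 -m pendant '{"xyz":[[0,0,0.5],[0,0,0.3],[0,0,0]],"turn":[0,0,0],"hand":[0,0,0]}' >/dev/null
python3 - <<'E'
from h import *
st()
s=arm.get_state();w2=imaging.get_image('wrist');g=w2['color'].astype(int).sum(2);print([int(v) for v in g[150:230:2,257]])
for r in (170,176,182): q=wristback(w2,s,(257,r),.054);print(r,q.round(4))
go([.5555,-.2302,.0238],3.024)
E
```

```text
t 24.75 wrench yaw -0.115 ringkin [ 0.6372 -0.2389  0.0262] z 0.0263 Ftool [ 3.  -0.6  1.3] Tq [-0.03  0.26 -0.01] tz [-0.001  0.    -1.   ]
[219, 222, 225, 223, 224, 225, 226, 225, 226, 227, 230, 229, 230, 228, 221, 233, 517, 667, 668, 668, 668, 668, 668, 669, 669, 658, 488, 446, 447, 444, 446, 445, 445, 447, 445, 444, 444, 444, 442, 442]
170 [ 0.5124 -0.2233  0.054 ]
176 [ 0.5153 -0.2236  0.054 ]
182 [ 0.5182 -0.2239  0.054 ]
t 24.8 pos [ 0.5563 -0.2295  0.0266] yaw 3.027 F [-1.5 -0.1 -1.6] shift [ 0.07 -0.07  0.28] turn 0.2
```

```bash
python3 -m pendant '{"xyz":[[0.4,-0.05,0],[0.5,0,0],[0,0,0.15],[0,0,0.15],[0,0,0]],"turn":[0,0,0,0,0],"hand":[0,0,0,0,0]}' >/dev/null
python3 - <<'E'
from h import *
st()
s=arm.get_state();w2=imaging.get_image('wrist');g=w2['color'].astype(int).sum(2);print([int(v) for v in g[160:210:2,257]])
for r in (174,178,182): q=wristback(w2,s,(257,r),.054);print(r,q.round(4))
E
```

```text
t 25.22 wrench yaw -0.115 ringkin [ 0.6278 -0.2382  0.0239] z 0.024 Ftool [2.5 0.4 0.5] Tq [0.21 0.33 0.05] tz [-0.002  0.001 -1.   ]
[226, 229, 226, 230, 229, 231, 229, 229, 223, 217, 303, 642, 668, 668, 668, 668, 668, 668, 666, 667, 598, 447, 444, 446, 445]
174 [ 0.5044 -0.2228  0.054 ]
178 [ 0.5063 -0.223   0.054 ]
182 [ 0.5082 -0.2232  0.054 ]
```

```bash
python3 -m pendant '{"xyz":[[0,0,0.08],[0,0,0],[0,0,0],[0,0,0],[0,0,0],[0,0,0]],"turn":[0,0,0,0,0,0],"hand":[0,0.3,0.5,0.7,0.7,0.7]}'
python3 -m pendant '{"xyz":[[0,0,-1],[0,0,-2],[0,0,-4],[0,0,-4],[0,0,-4],[0,0,-4],[0,0,0],[0,0,0]],"turn":[0,0,0,0,0,0,0,0],"hand":[0.7,0.7,0.7,0.7,0.7,0.7,0.7,0.7]}'
python3 - <<'E'
from h import *
s=arm.get_state();w=imaging.get_image('wrist');cv2.imwrite("pics/w9.png",w["color"][:,:,::-1])
g=w['color'].astype(int).sum(2)
# rubber mask: dark & central
m=((g<260)&(abs(np.indices(g.shape)[1]-250)<45)&(np.indices(g.shape)[0]<170)&(np.indices(g.shape)[0]>60)).astype(np.uint8)
n,l,st_,c=cv2.connectedComponentsWithStats(m)
for i in range(1,n):
    if st_[i,4]>150:
        x,y,ww,hh,a=st_[i];print(st_[i],c[i],wristback(w,s,(x+ww/2,y),.054).round(4),wristback(w,s,(x+ww/2,y+hh),.054).round(4))
        print(cv2.minAreaRect(np.argwhere(l==i)[:,::-1].astype(np.float32)))
c=cv2.HoughCircles(cv2.cvtColor(w["color"],cv2.COLOR_RGB2GRAY),cv2.HOUGH_GRADIENT,1.5,40,param1=120,param2=30,minRadius=20,maxRadius=40)
if c is not None:
    for x in c[0][:6]:
        if 200<x[0]<300: print(x,wristback(w,s,x[:2],.054).round(4))
print("first: ring .6343,-.2388 edge .5074,-.2233 end .4468,-.2161"); print(s["eef_pos"],s["ft_force"])
E
```

```text
clock: 25.77
eef_pos: [0.5482, -0.2293, 0.0233]
ee_rot: [0.057, 0.998, -0.0, 0.0]
ft_force: [-0.1, 0.5, 0.5]
finger_gap: 0.0468
grip_force: 0.0
clock: 26.43
eef_pos: [0.5492, -0.2299, 0.2169]
ee_rot: [0.057, 0.998, -0.001, 0.004]
ft_force: [-0.2, 0.3, -0.8]
finger_gap: 0.065
grip_force: 0.0
[215  78  10  92 416] [220.73076923 116.14903846] [ 0.4345 -0.2562  0.054 ] [ 0.5368 -0.2694  0.054 ]
((219.5, 123.5), (91.0, 9.0), 90.0)
[ 247   84   22   56 1150] [257.17043478 111.2626087 ] [ 0.4465 -0.2158  0.054 ] [ 0.5082 -0.2229  0.054 ]
((257.4999694824219, 111.49998474121094), (54.99999237060547, 20.999996185302734), 90.0)
[261.75 246.75  25.85] [ 0.6365 -0.233   0.054 ]
[251.25 108.75  35.75] [ 0.4729 -0.2263  0.054 ]
first: ring .6343,-.2388 edge .5074,-.2233 end .4468,-.2161
[ 0.5492343  -0.22987278  0.21692973] [-0.24664975  0.32264275 -0.76396336]
```

```bash
python3 - <<'E'
from h import *
for n,bx in(("top",(180,102,212,135)),("scene",(330,222,365,250))):
    e=imaging.get_image(n);x0,y0,x1,y1=bx
    g=cv2.resize(cv2.cvtColor(e["color"],cv2.COLOR_RGB2GRAY)[y0:y1,x0:x1],None,fx=8,fy=8,interpolation=cv2.INTER_CUBIC)
    k,l,s,c=cv2.connectedComponentsWithStats((g>175).astype(np.uint8));i=1+np.argmax(s[1:,4])
    r=cv2.minAreaRect(np.argwhere(l==i)[:,::-1].astype(np.float32));B=cv2.boxPoints(r)/8+[x0,y0]
    P=np.array([back(e,b,.103) for b in B]);v=P[1]-P[0];print(n,r,P.mean(0),(np.degrees(np.arctan2(v[1],v[0]))+90)%90)
E
```

```text
top ((110.79107666015625, 121.22962188720703), (62.90715026855469, 63.69843673706055), 52.30575942993164) [0.63084613 0.15927236 0.103     ] 40.30688202635483
scene ((136.02078247070312, 103.59207916259766), (77.65148162841797, 64.16815948486328), 32.2756462097168) [0.63441267 0.16017169 0.103     ] 43.02420620662366
```

The plug now sits at about 41° (mod 90), which matches 2.6 rad, fully home. The wrench is back where it lay.

```bash
python3 -c "
from bench import arm
print(arm.finish_job())"
```

```text
the job is handed in; nothing more can be done
None
```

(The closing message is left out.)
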